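Hang the push stick on the free slanted peg

TASK

Hang the loose plywood push stick by the round hole in its head on the free slanted peg of the wooden rack, well down the peg, so that it hangs by itself with its tail downward. Leave the tape measure, the pliers and the two small wood blocks beside it where they are.

Things in the scene. Friction and masses are not known exactly. Their poses are not given: they have to be found in the camera images.
- stick_grip (a point): The loose plywood push stick, 196 mm long, about 0.12 kg, lying flat: this is the centre of its slim straight handle (26 mm wide, 20 mm thick, 100 mm long), 10 mm above the bench. Axes: x along the stick from tail to head, y across, z out of its upper face. Its notched tail (40 mm wide, 10 mm thick) ends 80 mm behind this point; it balances about 17 mm towards the head.
- stick_hole (a point): Centre of the round through hole, 34 mm across, in the push stick's square head (58 x 58 mm, 10 mm thick, flush with the handle's underside), half-way through: 80 mm from the handle centre towards the head and 5 mm lower. The head reaches 29 mm beyond it on each side. Axes as for the handle.
- peg_root (a point): Where the free peg leaves the robot-side face of the rack's fixed upright board (340 wide, 290 high), 215 mm above the bench; round steel plate, 48 mm across, 4 mm thick, at the root. Axes: x level into the board, y along it to the robot's left, z up. 180 mm to one side is a like peg on which a like push stick hangs already (fixed).
- peg_tip (a point): Outer end of the free peg: round wooden rod 12 mm across, rising at 45 degrees away from the board towards the robot, 86 mm from root to tip. A stick held square to the peg, head up, touches the board with its head when the hole centre is still about 35 to 40 mm from the root; let go there, it swings down and slides in by itself. Axes as for the root.
- tape_measure: Pocket tape measure, 66 x 84 x 44 mm, loose bystander; origin at the centre of its underside.
- pliers: Combination pliers with dipped handles, 49 x 162 x 13 mm, loose bystander; origin at the centre of its underside.
- block: Timber offcut, 60 x 100 x 28 mm, loose bystander; origin at the centre of its underside.
- small_block: Timber offcut, 50 x 80 x 18 mm, loose bystander; origin at the centre of its underside.

How it is judged:
By the outcome, as a careful person would: the job done as asked, in the order asked, and still so for the second after the job is handed in, with the robot touching nothing.
It also fails if it takes over 40 s, if anything falls off the work surface, if the arm or the gripper's body presses on something with over 40 N, if the wrist force passes 120 N, or if a joint passes its speed limit or range.

ROBOT

A 7-joint arm with a two-finger parallel gripper is mounted at the origin on a cart in front of the work surface, level with it; the furniture and walls round the work are solid. World frame = base frame: x ahead of the robot, y to its left, z up, the work surface at z = 0. Lengths are in m, angles in rad, forces in N, time in s.
With the tool pointing down it reaches from about 0.4 to 0.85 m from the base axis. Payload 10.4 kg.
Tool frame: the origin (TCP) lies midway between the tips of the shut fingers; the grasp point (between the pads) lies 19 mm behind it (manip.hold_point_z is the distance from the TCP to the grasp point, in m); z points along the fingers, y is the line along which they close (so a half turn about z gives the same grasp; the last joint's range is limited). The gripper opens to 85 mm and grips with 20 to 120 N. Pads are 22 mm wide; open, the fingers measure 114 mm over their backs; the gripper's body (76 mm by 85 mm) begins 54 mm behind the grasp point. The pads swing forward as they close: fully open they stand 13 mm farther back than shut.
Start: joints at [1.265, 0.332, -0.065, 1.46, 0.022, 1.35, -0.088], TCP at [0.174, -0.6, 0.231] pointing down, gripper open.
Joint ranges: [-2.6, 2.6], [-0.5, 2.12], [-1.47, 1.34], [0.16, 2.42], [-1.27, 4.41], [0.06, 2.06], [-2.6, 2.6]. Speed limits (rad/s): [2.22, 2.22, 2.79, 2.79, 3.14, 3.14, 3.14].

INTERFACE

Orientations are given as a unit quaternion [x, y, z, w].
In Python, from workcell import manip, eyes, job gives the robot as it stands.
- The arm moves only by the shell command python3 -m crank 'ROWS' [FORCE]. ROWS is JSON, a list that holds one entry, the list of rows, each a list of 7 numbers: the finger opening in cm, from 0 to 8.54, then the shift along the world's x, y, z in cm, then the turn, a rotation vector about the world's x, y, z in degrees. In form: [[[hand, x, y, z, ax, ay, az], ...]]. A call has 1 to 20 rows; each row shifts and turns the commanded pose from where the row before left it; what a row does not reach is not made up. A row lasts 1/8 s, in which the tool goes at most 62.5 mm and 10.7 degrees, less where a joint would pass 70% of its speed; a pose out of reach is approached as far as the arm can. A call with a gripper value outside its range is refused whole. The fingers move at their own pace and stop on an object; FORCE is the grip in N (left out, the last holds). Time passes only in rows, so rows that do not move let the fingers close. It gives the time, the measured TCP pose, the force, the opening and the grip force at its end, in the units of the state.
- manip.get_obs(): the state, without advancing time (a new reading comes with each control period).
- eyes.camera(name): name is "scene" or "top"; returns (picture, depth): 480x640x3 uint8, red, green, blue; 480x640 float32, m along the optical axis (not along the pixel's ray), 0 where there is no reading.
- eyes.camera_params(name): a dict with "fx", "fy", "cx", "cy" (pixels), "world_from_camera" (4x4, takes a point from camera to world coordinates). Camera axes: x right, y down, z forward; pixel columns grow to the right and rows downward; lengths in m; the calibration is good to about 2 mm. A picture is of the moment at which its call begins. camera_params takes no time and is no camera call.
- job.hand_in(): hands the job in; it is judged then, once.
The state is a dict: "clock": time; "joint_pos": joint angles; "joint_velocities": joint speeds; "tau": joint torques, N m; "position": TCP position; "ee_rot": TCP orientation; "ft_force": force on the tool from outside, world axes, zero at the start; "torque": the same for the moment, N m; "grip_width": opening from 0.0 (shut) to 1.0 (fully open); "grasp_force": force on a finger pad.
Only numpy, scipy, OpenCV 4.12 (cv2) and the standard library are available. Lean on these libraries where they do the work, as an engineer would, in place of code of your own. Each camera call takes 0.05 s, during which the arm holds its last target. There are 200 camera calls.

## Working session

There is one attempt and no reset: what is moved stays moved. The work goes in short steps, Python scripts to look and compute and a shell command to move; the robot and the scene stay as the last step left them, time stands still between calls to the robot, and variables do not carry over. Pictures are saved under pics/ and viewed, at most 10 in all, crops included, and the job is handed in when it is done.

```bash
ls; mkdir -p pics
cat > h.py <<'E'
import numpy as np, cv2
from workcell import manip, eyes, job
def grab(n):
    im,d=eyes.camera(n); p=eyes.camera_params(n); T=np.array(p["world_from_camera"])
    v,u=np.mgrid[:480,:640]
    P=np.stack([(u-p["cx"])/p["fx"]*d,(v-p["cy"])/p["fy"]*d,d],-1)@T[:3,:3].T+T[:3,3]
    P[d==0]=np.nan
    return im,P
E
python3 - <<'E'
from h import *
for n in("scene","top"):
    im,P=grab(n); cv2.imwrite(f"pics/{n}0.png",im[:,:,::-1]); np.save(n+"0.npy",P)
    print(n,eyes.camera_params(n))
print(manip.get_obs(),manip.hold_point_z)
E
```

```text
pics
scene {'fx': 467.54300456040363, 'fy': 467.54300456040363, 'cx': 325.636962619471, 'cy': 242.2748080668768, 'world_from_camera': array([[-0.5054429 , -0.52124576,  0.6876266 , -0.15226238],
       [-0.8626868 ,  0.28930296, -0.41481958,  0.52035946],
       [ 0.01729054, -0.802874  , -0.59589796,  0.75543353],
       [ 0.        ,  0.        ,  0.        ,  1.        ]])}
top {'fx': 618.6193106745781, 'fy': 618.6193106745781, 'cx': 305.23987942293144, 'cy': 243.1898707778221, 'world_from_camera': array([[ 0.02525488, -0.98485173,  0.17154961,  0.28658355],
       [-0.99957556, -0.02737052, -0.00997817,  0.112819  ],
       [ 0.01452242, -0.1712248 , -0.98512495,  1.36548976],
       [ 0.        ,  0.        ,  0.        ,  1.        ]])}
{'clock': 0.1, 'joint_pos': array([ 1.26540628,  0.33280838, -0.06472264,  1.46081199,  0.02159135,
        1.34992223, -0.08851986]), 'joint_velocities': array([ 0.00075388, -0.00089711, -0.00123539, -0.00219437,  0.0007587 ,
       -0.00079167, -0.00040173]), 'tau': array([ 1.40241311e-03, -6.26747775e+01,  4.91719495e-02, -3.92431712e+01,
        1.62956247e-02,  6.94496950e-03,  9.78169464e-05]), 'position': array([ 0.17432032, -0.59986009,  0.23061739]), 'ee_rot': array([ 9.90018910e-01,  1.40933189e-01, -1.08290791e-04, -6.18019106e-04]), 'ft_force': array([-0.82982758, -0.33784876,  0.07875426]), 'torque': array([-0.01634878, -0.0358549 , -0.02482928]), 'grasp_force': 0.0, 'grip_width': 1.0000591546640059} 0.0187
```

View pics/scene0.png

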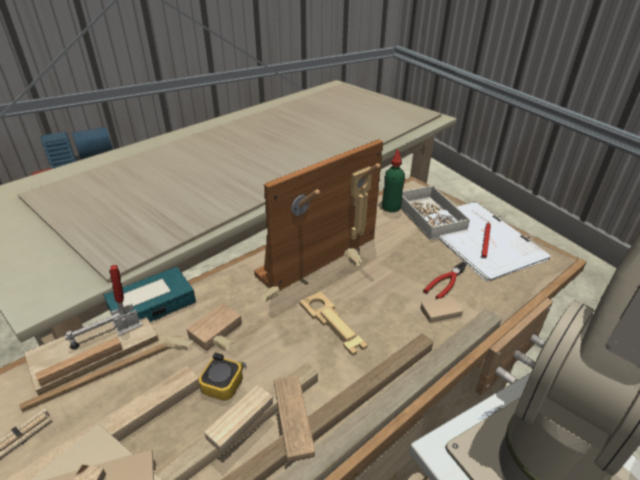

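View pics/top0.png

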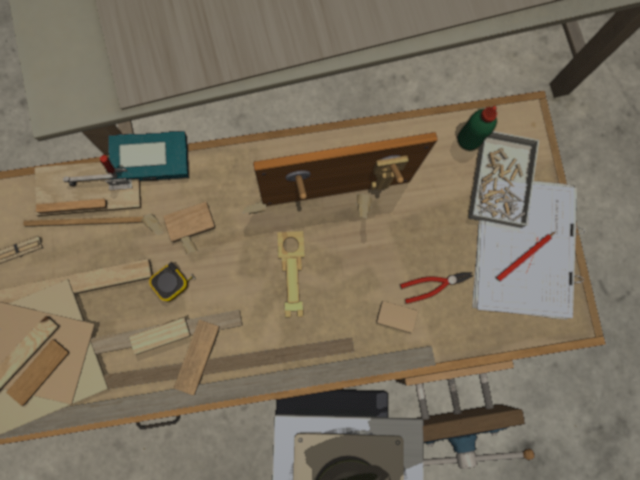

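The top view shows the stick with its hole at about (291,245) and its tail at (293,314). The free peg's plate is at (298,180), and in the scene view the plate is at (299,206) and the peg tip at (319,192). Next I measure them.

Run:
```python
from h import *
np.set_printoptions(precision=4,suppress=True)
P=np.load("top0.npy"); S=np.load("scene0.npy")
im=cv2.imread("pics/top0.png")
# stick, top
v,u=np.mgrid[:480,:640]
box=(u>265)&(u<320)&(v>225)&(v<325)
b=P[box]; print("bench z",np.nanmedian(b[:,2]))
m=box&(P[:,:,2]>np.nanmedian(b[:,2])+0.004)
pts=P[m][:,:2].astype(np.float32); print("stick rect",len(pts),cv2.minAreaRect(pts),pts.min(0),pts.max(0))
h=box&(P[:,:,2]>np.nanmedian(b[:,2])+0.014); hp=P[h]
c=hp.mean(0);w=np.linalg.svd(hp[:,:2]-c[:2],full_matrices=False)[2][0];print("handle",len(hp),c,w,cv2.minAreaRect(hp[:,:2].astype(np.float32)))
# hole: bench px enclosed by head
mm=m.astype(np.uint8); n,l,st,ce=cv2.connectedComponentsWithStats((1-mm)*box.astype(np.uint8),connectivity=4)
for i in range(1,n):
    if 5<st[i,4]<600: print("hole",st[i],ce[i],np.nanmean(P[l==i],0))
# board plane from both
for nme,Q,bx in(("top",P,(255,435,140,205)),("scene",S,(268,382,150,275))):
    g=(u>bx[0])&(u<bx[1])&(v>bx[2])&(v<bx[3])&(Q[:,:,2]>.06)&(Q[:,:,2]<.275)
    q=Q[g]; rng=np.random.default_rng(0);best=None
    for _ in range(300):
        a=q[rng.choice(len(q),3,False)];nn=np.cross(a[1]-a[0],a[2]-a[0]);nn/=np.linalg.norm(nn)+1e-12
        if abs(nn[2])>.3: continue
        k=abs((q-a[0])@nn)<.003
        if best is None or k.sum()>best.sum():best=k
    c=q[best].mean(0);nn=np.linalg.svd(q[best]-c,full_matrices=False)[2][2];nn*=-np.sign(nn[0])
    print(nme,"board",best.sum(),c,nn,"yaw",np.degrees(np.arctan2(nn[1],nn[0])))
    d=(Q-c)@nn; y=np.array([-nn[1],nn[0],0])
    k=g&(d>.008)&(d<.09)
    n,l,st,ce=cv2.connectedComponentsWithStats(k.astype(np.uint8))
    for i in range(1,n):
        if st[i,4]>12:
            e=Q[l==i];dd=d[l==i];o=np.argsort(dd);t=o[-max(4,len(o)//8):];r=o[:max(4,len(o)//8)]
            print(" ",st[i],"low",e[r].mean(0),dd[r].mean(),"high",e[t].mean(0),dd[t].mean())
    pl=g&(abs(d-.004)<.0025)
```

```text
bench z 0.0005400927497241081
stick rect 1438 ((0.4538821578025818, 0.1257065236568451), (0.21593709290027618, 0.11775874346494675), 1.2362251281738281) [0.3462 0.065 ] [0.5618 0.1854]
handle 538 [0.4407 0.1256 0.0193] [-0.9975 -0.0708] ((0.4545127749443054, 0.12310925126075745), (0.17300941050052643, 0.05023971199989319), 6.700130462646484)
hole [283 238  16  15 177] [290.6893 244.6949] [ 0.5202  0.1315 -0.0009]
top board 4034 [0.6349 0.0437 0.1813] [-0.9805 -0.1965  0.0005] yaw -168.66567654335935
  [371 158  37  33 706] low [ 0.6449 -0.0551  0.2132] 0.009652242401783577 high [ 0.6137 -0.0641  0.2567] 0.042007438067542896
  [296 177  10  23 123] low [0.6086 0.1175 0.2335] 0.011314294306517663 high [0.5632 0.1103 0.2731] 0.05724574675130367
scene board 6994 [0.6315 0.0653 0.1732] [-0.9805 -0.1967  0.0004] yaw -168.65826299414428
  [351 164  29  74 930] low [ 0.6434 -0.044   0.1783] 0.00985843409976122 high [ 0.6158 -0.0573  0.216 ] 0.03957415176418507
  [299 191  21  16 126] low [0.6079 0.126  0.2232] 0.01131660608442361 high [0.56   0.1128 0.2707] 0.06083276338157924
```

Run:
```python
import cv2,numpy as np
a=cv2.imread("pics/scene0.png")[170:240,265:345];b=cv2.imread("pics/top0.png")[150:220,250:330]
cv2.imwrite("pics/c1.png",np.vstack([cv2.resize(x,None,fx=4.2,fy=4.2,interpolation=cv2.INTER_CUBIC) for x in(a,b)]))
```

```text
(no output)
```

View pics/c1.png

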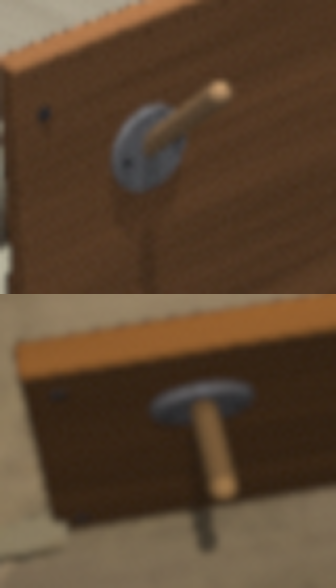

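The measurements agree with the sizes given:
- **Stick:** handle at (0.4405, 0.126), hole at (0.520, 0.1315), yaw 4.06°.
- **Peg:** root at (0.620, 0.122, 0.215), tip at (0.560, 0.110, 0.276).
- **Board:** outward normal (-0.9805, -0.1966).

The enlarged crop confirms the plate and the peg. I'm moving to the approach above the handle.

```bash
python3 -m crank '[[[6,3.2,3.75,0,0,0,-0.7],[6,3.2,3.75,0,0,0,-0.7],[6,3.2,3.75,0,0,0,-0.7],[6,3.2,3.75,0,0,0,-0.7],[6,3.2,3.75,0,0,0,-0.7],[6,3.2,3.75,0,0,0,-0.7],[6,3.2,3.75,0,0,0,-0.7],[6,3.2,3.75,0,0,0,-0.7],[6,0.1,4.73,0,0,0,-0.7],[6,0.1,4.73,0,0,0,-0.7],[6,0.1,4.73,0,0,0,-0.7],[6,0.1,4.73,0,0,0,-0.7],[6,0.1,4.73,0,0,0,-0.7],[6,0.1,4.73,0,0,0,-0.7],[6,0.1,4.73,-2,0,0,-0.7],[6,0.1,4.73,-2,0,0,-0.7],[6,0.1,4.73,-2,0,0,-0.9],[6,0,0,0,0,0,0]]]' 60
cat >> h.py <<'E'
from scipy.spatial.transform import Rotation as R
def tool():
    o=manip.get_obs(); M=R.from_quat(o["ee_rot"]).as_matrix()
    print(o["clock"],o["position"],"x",M[:,0],"y",M[:,1],"z",M[:,2],"F",o["ft_force"],o["grip_width"],o["grasp_force"],"q",o["joint_pos"])
    return np.array(o["position"]),M
np.set_printoptions(precision=4,suppress=True)
E
python3 -c "
from h import *
tool()"
```

```text
clock: 2.35
position: [0.4379, 0.1289, 0.17]
ee_rot: [0.999, 0.039, -0.001, -0.001]
ft_force: [0.7, 0.1, 0.6]
grip_width: 0.703
grasp_force: 0.0
2.35 [0.4379 0.1289 0.17  ] x [ 0.997   0.0773 -0.0024] y [ 0.0773 -0.997  -0.0012] z [-0.0025  0.001  -1.    ] F [0.6992 0.1379 0.6022] 0.7033249119549431 0.0 q [ 0.4047  0.0614 -0.801   1.9306  0.0458  1.1706 -1.9067]
```

```bash
python3 -m crank '[[[6,0.25,-0.3,-3.5,0,0,0],[6,0,0,-3.5,0,0,0],[6,0,0,-3.5,0,0,0],[6,0,0,-3.2,0,0,0],[6,0,0,-1.5,0,0,0],[6,0,0,-1.4,0,0,0],[6,0,0,0,0,0,0],[2,0,0,0,0,0,0],[2,0,0,0,0,0,0],[2,0,0,0,0,0,0],[2,0,0,0,0,0,0],[2,0,0,0,0,0,0]]]' 60
python3 -c "
from h import *
tool()"
```

```text
clock: 3.85
position: [0.4427, 0.1229, 0.0065]
ee_rot: [0.999, 0.036, 0.001, 0.0]
ft_force: [-2.3, 0.1, 8.5]
grip_width: 0.29
grasp_force: 59.6
3.85 [0.4427 0.1229 0.0065] x [0.9974 0.0719 0.0019] y [ 0.0719 -0.9974  0.0002] z [ 0.0019 -0.0001 -1.    ] F [-2.3099  0.1423  8.5458] 0.2898306659121515 59.63855445384979 q [ 0.3043  0.3344 -0.7386  2.0733  0.3029  0.8383 -2.1104]
```

```bash
python3 -m crank '[[[2,0,0,1,0,0,0],[2,0,0,4,0,0,0],[2,0,0,5,0,0,0],[2,0,0,5,0,0,0],[2,0,0,5,0,0,0],[2,0,0,0.4,0.4,-5.6,0],[2,0,0,0.4,0.4,-5.6,0],[2,0,0,0.4,0.4,-5.6,0],[2,0,0,0.4,0.4,-5.6,0],[2,0,0,0.4,0.4,-5.6,0],[2,0,0,0.4,0.4,-5.6,0],[2,0,0,0.4,0.4,-5.6,0],[2,0,0,0.4,0.4,-5.6,0],[2,0,0,0,0,0,3.6],[2,0,0,0,0,0,3.6],[2,0,0,0,0,0,0],[2,0,0,0,0,0,0]]]' 60
python3 - <<'E'
from h import *
p,M=tool()
im,P=grab("scene");cv2.imwrite("pics/scene1.png",im[:,:,::-1]);np.save("scene1.npy",P)
im2,P2=grab("top");cv2.imwrite("pics/top1.png",im2[:,:,::-1]);np.save("top1.npy",P2)
a=im[130:280,230:390,::-1];b=im2[130:280,230:390,::-1]
cv2.imwrite("pics/c2.png",np.hstack([cv2.resize(x,(400,375),interpolation=cv2.INTER_CUBIC) for x in(a,b)]))
E
```

```text
clock: 5.98
position: [0.445, 0.1171, 0.2332]
ee_rot: [0.942, 0.087, 0.323, -0.021]
ft_force: [0.7, 0.0, -0.5]
grip_width: 0.284
grasp_force: 59.3
5.975 [0.445  0.1171 0.2332] x [0.7756 0.151  0.6129] y [ 0.1779 -0.9839  0.0172] z [ 0.6057  0.0957 -0.79  ] F [ 0.7476  0.0441 -0.5037] 0.28375694993181794 59.291335344314575 q [-0.243  -0.4999 -0.2069  2.3746  0.1437  0.6277 -1.9325]
```

View pics/c2.png

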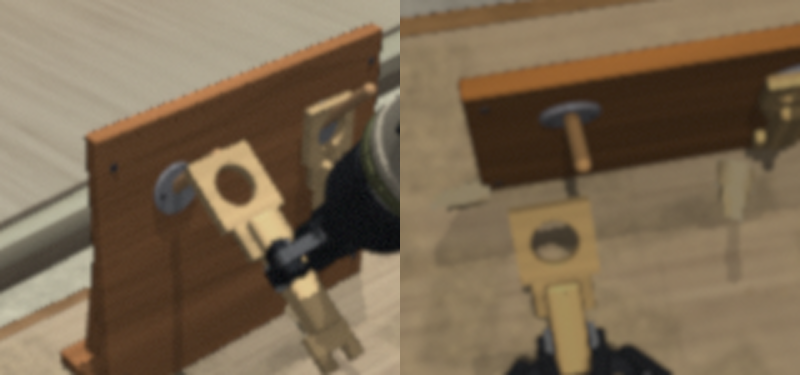

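The scene crop shows the stick gripped with the head hole at full-image pixel (324,204), and the top crop shows it at (292,227). Joint 2 reached its limit, so the tilt stopped about 7° short. I'll measure the hole in the hand, then work out the next move forward.

```bash
cat >> h.py <<'E'
root=np.array([.6197,.1217,.215]); n=np.array([-.9805,-.1966,0]); l=np.array([-.1966,.9805,0]); z=np.array([0,0,1.]); pg=(n+z)/2**.5; q=(z-n)/2**.5
def hole(n_,P,uv,r0,r1,box):
    "hole centre on the plane of the head's near surface"
    c=eyes.camera_params(n_);T=np.array(c["world_from_camera"])
    v,u=np.mgrid[:480,:640];rr=np.hypot(u-uv[0],v-uv[1]);k=(rr>r0)&(rr<r1)
    Q=P[k];Q=Q[~np.isnan(Q[:,0])]
    for _ in range(6):
        m=np.median(Q,0) if _==0 else Q.mean(0)
        nn=np.linalg.svd(Q-m,full_matrices=False)[2][2] if _ else np.array(box)
        e=abs((Q-m)@nn);Q=Q[e<(.01 if _==0 else max(.003,2*np.median(e)))]
    d=T[:3,:3]@[(uv[0]-c["cx"])/c["fx"],(uv[1]-c["cy"])/c["fy"],1];o=T[:3,3]
    return o+d*((m-o)@nn)/(d@nn),nn,len(Q)
def along(h):
    d=h-root; return "peg along,l,q mm: %.1f %.1f %.1f"%(d@pg*1e3,d@l*1e3,d@q*1e3)
E
python3 - <<'E'
from h import *
p,M=tool()
for nme,uv,r in(("scene",(324.4,204),(9,14)),("top",(292,226.8),(11,16))):
    h,nn,c=hole(nme,np.load(nme+"1.npy"),uv,*r,M[:,2]); hc=h+.005*M[:,2]
    print(nme,hc,nn,c,"in tool",M.T@(hc-p),along(hc))
h=p+M@[.0775,0,.0015];print("pred",h,along(h))
# desired tool attitude
D=np.stack([q,-l,-pg],1); rv=R.from_matrix(D@M.T).as_rotvec(degrees=True);print("turn left",rv)
for s in(.115,.1,.045):
    print(s,"TCP",root+s*pg-D@[.0785,0,.0015])
E
```

```text
6.075 [0.445  0.1171 0.2331] x [0.7755 0.1516 0.6129] y [ 0.1785 -0.9838  0.0174] z [ 0.6056  0.0959 -0.79  ] F [ 0.0294  0.7494 -1.1756] 0.28648036832249807 59.29036617279053 q [-0.2428 -0.4996 -0.2068  2.3746  0.1433  0.6274 -1.9314]
scene [0.5052 0.1306 0.2772] [ 0.6015  0.0981 -0.7928] 326 in tool [ 0.0758 -0.0018  0.0029] peg along,l,q mm: 122.1 31.3 -34.1
top [0.507  0.1267 0.2795] [-0.6056 -0.0785  0.7919] 363 in tool [0.078  0.0024 0.0018] peg along,l,q mm: 123.0 27.0 -31.8
pred [0.5061 0.129  0.2794] peg along,l,q mm: 123.3 29.5 -32.2
turn left [ 2.3301 -6.8816  1.1169]
0.115 TCP [0.4845 0.0946 0.2419]
0.1 TCP [0.4949 0.0967 0.2313]
0.045 TCP [0.533  0.1043 0.1924]
```

```bash
python3 -m crank '[[[2,1.3,-0.8,0.3,0,0,0],[2,1.3,-0.8,0.3,0.8,-2.3,0.4],[2,1.35,-0.7,0.3,0.8,-2.3,0.4],[2,0,0,0,0.7,-2.3,0.3],[2,0,0,0,0,0,0],[2,0,0,0,0,0,0]]]' 60
python3 - <<'E'
from h import *
p,M=tool()
h=p+M@[.077,.0005,.0022];print("hole",h,along(h))
D=np.stack([q,-l,-pg],1); rv=R.from_matrix(D@M.T).as_rotvec(degrees=True);print("turn left",rv)
E
```

```text
clock: 6.82
position: [0.4849, 0.0943, 0.2422]
ee_rot: [0.919, 0.092, 0.381, -0.038]
ft_force: [0.1, -0.6, -1.6]
grip_width: 0.285
grasp_force: 59.3
6.825 [0.4849 0.0943 0.2422] x [0.6934 0.1402 0.7068] y [ 0.1975 -0.9803  0.0006] z [ 0.6929  0.1392 -0.7075] F [ 0.1104 -0.6305 -1.6404] 0.2847082459946372 59.32631492614746 q [-0.2333 -0.4839 -0.103   2.4107  0.1304  0.4375 -1.8115]
hole [0.5399 0.1049 0.295 ] peg along,l,q mm: 114.2 -0.8 -1.0
turn left [ 0.042  -0.0204 -0.0553]
```

```bash
python3 -m crank '[[[2,0.45,0.09,-0.46,0,0,0],[2,0.45,0.09,-0.46,0,0,0],[2,0.45,0.09,-0.46,0,0,0],[2,0.45,0.09,-0.46,0,0,0],[2,0.45,0.09,-0.46,0,0,0],[2,0.45,0.09,-0.46,0,0,0],[2,0.45,0.09,-0.46,0,0,0],[2,0.45,0.09,-0.46,0,0,0],[2,0.45,0.09,-0.46,0,0,0],[2,0.45,0.09,-0.46,0,0,0],[2,0,0,0,0,0,0]]]' 60
python3 - <<'E'
from h import *
p,M=tool()
h=p+M@[.077,.0005,.0022];print("hole",h,along(h))
D=np.stack([q,-l,-pg],1); rv=R.from_matrix(D@M.T).as_rotvec(degrees=True);print("turn left",rv)
im,P=grab("scene");im2,P2=grab("top")
a=im[130:280,230:390,::-1];b=im2[110:260,230:390,::-1]
cv2.imwrite("pics/c3.png",np.hstack([cv2.resize(x,(400,375),interpolation=cv2.INTER_CUBIC) for x in(a,b)]))
E
```

```text
clock: 8.2
position: [0.5296, 0.1035, 0.1952]
ee_rot: [0.919, 0.092, 0.38, -0.038]
ft_force: [0.0, 0.1, -1.2]
grip_width: 0.288
grasp_force: 59.3
8.2 [0.5296 0.1035 0.1952] x [0.6937 0.1405 0.7064] y [ 0.198  -0.9802  0.0005] z [ 0.6925  0.1395 -0.7078] F [ 0.0089  0.1203 -1.1876] 0.2884848483760263 59.32528853416443 q [-0.1621 -0.2779 -0.1588  2.3874  0.204   0.2548 -1.8806]
hole [0.5846 0.1141 0.2481] peg along,l,q mm: 48.8 -0.6 -2.0
turn left [ 0.0399 -0.0496 -0.0823]
```

View pics/c3.png

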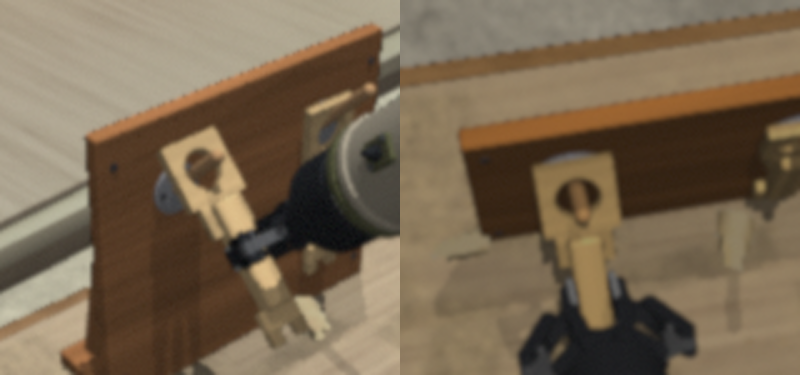

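The peg runs through the hole: it shows at crop (205,168) in the scene view and (577,200) in the top view. I'll slide in a little further and lower the stick so its rim rests on the peg, then open.

```bash
python3 -m crank '[[[2,0.15,0.03,-0.2,0,0,0],[2,0.1,0.02,-0.2,0,0,0],[2,-0.15,-0.03,-0.2,0,0,0],[2,-0.2,-0.04,-0.2,0,0,0],[2,0,0,0,0,0,0]]]' 60
python3 - <<'E'
from h import *
p,M=tool()
h=p+M@[.077,.0005,.0022];print("hole",h,along(h))
E
```

```text
clock: 8.93
position: [0.5283, 0.1032, 0.1875]
ee_rot: [0.919, 0.092, 0.381, -0.038]
ft_force: [0.6, -0.3, -0.8]
grip_width: 0.287
grasp_force: 59.3
8.925 [0.5283 0.1032 0.1875] x [0.6933 0.1406 0.7068] y [ 0.1981 -0.9802  0.0006] z [ 0.6929  0.1396 -0.7074] F [ 0.5805 -0.3494 -0.7697] 0.2871510928912655 59.325610399246216 q [-0.1441 -0.2679 -0.1767  2.3988  0.2129  0.2324 -1.8922]
hole [0.5833 0.1138 0.2404] peg along,l,q mm: 44.3 -0.6 -8.4
```

```bash
python3 -m crank '[[[8.5,0,0,0,0,0,0],[8.5,0,0,0,0,0,0],[8.5,0,0,0,0,0,0],[8.5,0,0,0,0,0,0],[8.5,0,0,0,0,0,0],[8.5,-0.5,-0.1,0.5,0,0,0],[8.5,-0.7,-0.14,0.7,0,0,0],[8.5,-1,-0.2,1,0,0,0],[8.5,-1,-0.2,1,0,0,0],[8.5,-1,-0.2,1,0,0,0],[8.5,0,-4,0,0,4,0],[8.5,0,-4,0,0,4,0],[8.5,0,-4,0,0,4,0],[8.5,0,-4,0,0,4,0],[8.5,0,0,0,0,0,0],[8.5,0,0,0,0,0,0]]]' 60
python3 - <<'E'
from h import *
p,M=tool()
im,P=grab("scene");im2,P2=grab("top")
a=im[130:280,230:390,::-1];b=im2[110:260,230:390,::-1]
cv2.imwrite("pics/c4.png",np.hstack([cv2.resize(x,(400,375),interpolation=cv2.INTER_CUBIC) for x in(a,b)]))
E
```

```text
clock: 10.92
position: [0.4863, -0.0643, 0.23]
ee_rot: [0.963, 0.086, 0.249, -0.051]
ft_force: [-0.1, 0.7, -0.8]
grip_width: 1.0
grasp_force: 0.0
10.925 [ 0.4863 -0.0643  0.23  ] x [0.8607 0.1407 0.4893] y [ 0.1914 -0.98   -0.0548] z [ 0.4718  0.1408 -0.8704] F [-0.1356  0.6608 -0.7673] 0.9996255704782991 0.0 q [-0.0248 -0.2993  0.1902  2.1912 -0.2326  0.7914 -1.0962]
```

View pics/c4.png

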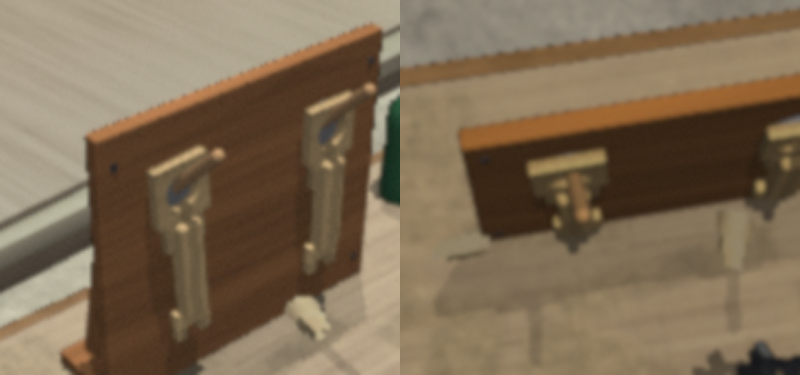

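The stick now hangs tail down at the root of the free peg, with its head at crop (180,190), and it matches the fixed stick beside it. The gripper is clear, so I'll let it settle and hand in.

```bash
python3 -m crank '[[[8.5,0,-2,1,0,0,0],[8.5,0,-2,1,0,0,0],[8.5,0,0,0,0,0,0],[8.5,0,0,0,0,0,0],[8.5,0,0,0,0,0,0],[8.5,0,0,0,0,0,0],[8.5,0,0,0,0,0,0],[8.5,0,0,0,0,0,0]]]'
python3 -c "
from h import *
print(job.hand_in())"
```

```text
clock: 12.02
position: [0.4866, -0.105, 0.2498]
ee_rot: [0.963, 0.086, 0.249, -0.05]
ft_force: [-0.7, -0.1, -0.5]
grip_width: 0.994
grasp_force: 0.0
the job is handed in; nothing more can be done
None
```

The push stick hangs by its head hole well down the free peg, tail downward like the fixed one beside it; the arm never went near the tape measure, pliers or blocks, and I handed the job in at about 12 s (no verdict was returned).

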